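# Twist the glue pot home in its warmer

## Task

Take the metal glue pot out of its sloping drying cradle, let its two side pins down into the open parts of the warmer's collar, and press and twist it clockwise until the pot has bottomed in the well and its pins stand at the far ends of the slots. Then lay the wooden stirrer inside its long outline on the template, without shifting the small jar on the template, the flat wax tin or the cork block.

Things in the scene. Friction and masses are not known exactly. Their poses are not given: they have to be found in the camera images.
- pot: Open aluminium cup, 58 mm outside diameter (61 mm at the lip, top 3 mm), 125 mm tall, 0.3 to 0.5 kg. Origin at the centre of its underside, z along its axis to the mouth. Its lowest 7 mm taper to 48 mm across. Two steel pins, 8 mm thick, stick out along its +y and -y, centred 60 mm above its underside, ends 50 mm from its axis. Starts leaning in the cradle, mouth up and towards the robot, 30 degrees from vertical.
- pot_grip (a point): Point on the pot's axis, 108 mm above its underside, in the middle of the bare wall (70 to 122 mm up) where it can be held across its 58 mm diameter; same axes as the pot.
- cradle: Fixed wooden stand, base 130 x 100 mm, with a sloping foot plate and a V-shaped back that supports the lowest 45 mm of the leaning pot on its robot side. Origin at the centre of its underside; the pot leans towards the stand's -x.
- warmer: Fixed round glue warmer, 140 mm across, 99.5 mm high; origin at the centre of its underside, z up. In its mouth a collar with two alike slots for the pins (see slot_mouth, slot_roof, slot_end), half a turn apart, 34 to 56 mm from the axis; all angles are anticlockwise seen from above, from the warmer's +x for one slot and from its -x for the other. The rest of the collar is solid, 99.5 mm high.
- well_floor (a point): Centre of the floor of the round well (65 mm across), 20 mm above the warmer's origin; at home the pot's underside rests on it. Three sprung rubber pads in the well wall, 36 to 64 mm above the origin, squeeze the pot: they carry its weight, and pushing or turning it past them takes roughly 10 N at the wall.
- slot_mouth (a point): On one slot's floor in its open part, at 67 degrees, 45 mm from the axis. The slot is open from above between 30 and 85 degrees; its floor is level, 92 mm above the origin, from 85 to 60 degrees, so a pot let in with its pins at 60 to 80 degrees stops with its underside 36 mm above the origin. From here it must be pressed and twisted clockwise (seen from above) by about 65 degrees.
- slot_roof (a point): Underside of the slot's roof, 94.5 mm above the origin, at 30 degrees, 45 mm from the axis: the roof (5 mm thick) covers the slot from here to its end. Below it the floor falls evenly from 92 mm at 60 degrees to 74 mm at 5 degrees, so a pin that follows the floor passes under with 4 mm to spare.
- slot_end (a point): On the slot's floor at its closed end, at 0 degrees, 45 mm from the axis, 74 mm above the origin (level from 5 degrees on). A pin stops here against the end wall, so at home the pot's pins lie along the warmer's x; they then stand 2 mm clear of the slot floor.
- stirrer: Flat wooden stirring stick with round ends, 150 mm long (its x), 22 mm wide (its y), 10 mm thick; both ends alike. Origin at the centre of its underside. It starts lying on the table nearest the robot, roughly across the robot's x.
- template: Fixed white layout board, 250 x 110 mm, 3 mm thick, between warmer and cradle. Its x runs along it; origin on its underside. Drawn on it in black lines: a long outline and a round one (with a jar standing in it).
- stirrer_outline (a point): Centre of the long outline (172 x 38 mm) on the template's top face, 3 mm above the table; x along the outline.
- spice_jar: Bystander, to be left alone: small amber jar, 52 mm across, 75 mm tall, standing on the round outline of the template. Origin at the centre of its underside.
- wax_tin: Bystander, to be left alone: flat round steel tin, 72 mm across, 28 mm high. Origin at the centre of its underside.
- cork_block: Bystander, to be left alone: cork sanding block 100 x 60 x 35 mm. Origin at the centre of its underside.
Not all that is in view belongs to the job. Several things have the shape of the stirrer; the one meant has the colours described above. Leave any purple or red look-alike of the pot alone.

How it is judged:
By the outcome, as a careful person would: the job done as asked, in the order asked, and still so for the second after the job is handed in, with the robot touching nothing.
It also fails if it takes over 64 s, if anything falls off the work surface, if the arm or the gripper's body presses on something with over 40 N, if the wrist force passes 120 N, or if a joint passes its speed limit or range.

## Robot

A 7-joint arm with a two-finger parallel gripper is mounted at the origin on the work surface. World frame = base frame: x ahead of the robot, y to its left, z up, the work surface at z = 0. Lengths are in mm, angles in rad, forces in N, time in s.
With the tool pointing down it reaches from about 400 to 850 mm from the base axis. Payload 10.4 kg.
Tool frame: the origin (TCP) lies at the very end of the fingers, on their centre line; the grasp point (between the pads) lies pinch_z behind it (pinch_z is the distance from the TCP to the grasp point, in mm); z points along the fingers, y is the direction in which the jaws open and shut (so a half turn about z gives the same grasp; the last joint's range is limited). The gripper opens to 85 mm and grips with 20 to 120 N. Pads are 22 mm wide; open, the fingers measure 114 mm over their backs; the gripper's body (76 mm by 85 mm) begins 54 mm behind the grasp point. The pads swing forward as they close: fully open they stand 13 mm farther back than shut.
Start: joints at [-0.023, 0.332, -0.065, 1.46, 0.022, 1.35, -0.088], TCP at [625.021, 0.018, 231.338] pointing down, gripper open.
Joint ranges: [-2.6, 2.6], [-0.5, 2.12], [-1.47, 1.34], [0.16, 2.42], [-1.27, 4.41], [0.06, 2.06], [-2.6, 2.6]. Speed limits (rad/s): [2.22, 2.22, 2.79, 2.79, 3.14, 3.14, 3.14].

## Interface

Orientations are given as a rotation vector (axis times angle).
In Python, from bench import move_to, servo_line, goto_joints, grip, wait, ik, sense, camera, Unreachable, close_job, pinch_z gives the robot as it stands. The module is installed in compiled form; this text tells all that it offers. Calls block until the motion is done:
- move_to(position, orientation): joint-space move of the TCP to a pose.
- servo_line(position, orientation=None, feed=150, max_force=None): straight line of the TCP; orientation=None keeps the orientation; feed is the mean speed in mm/s. With max_force (N) it stops when the force on the tool has changed by that much, and returns True; else False.
- goto_joints(angles): joint-space move.
- grip(opening, f_grip=None): finger opening in mm; f_grip is the grip in N (None keeps the last); returns when the fingers have stopped.
- wait(seconds).
- ik(position, orientation): joint angles nearest the present ones, or None.
- sense(): the state.
- camera(name): name is "scene" or "side" or "wrist"; returns a dict with "frame" (480x640x3 uint8, blue, green, red), "depth" (480x640 float32, mm along the optical axis (not along the pixel's ray), 0 where there is no reading), "fovy" (degrees; the focal length in pixels is half the picture's height over the tangent of half this angle, whatever the lens; pixels are square), "cx", "cy" (the principal point, pixels), "k1" (the pictures are not rectified: a ray, as slopes to the right and down, at radius r is drawn at 1 + k1 r^2 times it, then the intrinsics apply), "cam_to_world" (4x4, takes a point from camera to world coordinates). Camera axes: x right, y down, z forward; pixel columns grow to the right and rows downward; lengths in mm; the calibration is good to about 2 mm. A picture is of the moment at which its call begins.
A pose or a line that the arm cannot do raises Unreachable and nothing moves.
- close_job(): hands the job in, once; it reports no verdict.
The state is a dict: "time_s": time; "joint_pos": joint angles; "joint_velocities": joint speeds; "joint_torque": joint torques, N m; "tcp_pos": TCP position; "eef_rot": TCP orientation; "wrist_force": force on the tool from outside, world axes, zero at the start; "wrist_torque": the same for the moment, N m; "gripper_width": finger opening in mm.
Only numpy, scipy, OpenCV 4.12 (cv2) and the standard library are available. Lean on these libraries where they do the work, as an engineer would, in place of code of your own. Each camera call takes 0.05 s, during which the arm holds its last target. There are 200 camera calls.

## Working session

There is one attempt and no reset: what is moved stays moved. The work goes in short steps, each a Python script; the robot and the scene stay as the last script left them, time stands still between calls to the robot, and variables do not carry over. Pictures are saved under pics/ and viewed, about 8 in all and at most 12, crops included, and the job is handed in when it is done.

```bash
mkdir -p pics
cat > h.py <<'E'
import numpy as np, cv2, pickle
from scipy.spatial.transform import Rotation as R
def K(c):
    f=240/np.tan(np.radians(c["fovy"])/2); return f
def rays(c,uv):
    uv=np.atleast_2d(np.asarray(uv,float)); f=K(c)
    m=np.array([[f,0,c["cx"]],[0,f,c["cy"]],[0,0,1]])
    p=cv2.undistortPointsIter(uv[:,None],m,np.array([c["k1"],0,0,0,0.]),None,None,(3,50,1e-9))[:,0]
    return np.c_[p,np.ones(len(p))]
def onplane(c,uv,z):
    T=np.array(c["cam_to_world"]); d=rays(c,uv)@T[:3,:3].T; o=T[:3,3]
    return o+d*((z-o[2])/d[:,2])[:,None]
def withdepth(c,uv):
    T=np.array(c["cam_to_world"]); uv=np.atleast_2d(uv).astype(int); z=c["depth"][uv[:,1],uv[:,0]]
    return (rays(c,uv)*z[:,None])@T[:3,:3].T+T[:3,3]
def cloud(c):
    v,u=np.mgrid[:480,:640]; return withdepth(c,np.c_[u.ravel(),v.ravel()]).reshape(480,640,3)
def project(c,P):
    T=np.array(c["cam_to_world"]); p=(np.atleast_2d(P)-T[:3,3])@T[:3,:3]; s=p[:,:2]/p[:,2:]
    r2=(s**2).sum(1,keepdims=True); return s*(1+c["k1"]*r2)*K(c)+[c["cx"],c["cy"]]
E
python3 - <<'E'
from bench import *; from h import *
out={}
for n in("scene","side","wrist"):
    c=camera(n); out[n]=c; cv2.imwrite(f"pics/{n}0.png",c["frame"])
    print(n,c["fovy"],c["cx"],c["cy"],c["k1"],np.round(c["cam_to_world"],3).tolist(),(c["depth"]>0).mean())
pickle.dump(out,open("c0.pkl","wb"))
s=sense();print(s["time_s"],s["eef_rot"],s["gripper_width"],pinch_z)
E
```

```text
scene 54.33406877947794 315.310344216313 239.59550509881024 -0.07844694675553698 [[-0.831, 0.442, -0.339, 896.326], [0.557, 0.66, -0.505, 621.379], [0.0, -0.608, -0.794, 954.102], [0.0, 0.0, 0.0, 1.0]] 0.9959342447916667
side 44.96324234675207 313.72568088465255 237.46102471586372 -0.19295105993330403 [[0.982, -0.151, 0.117, 353.621], [-0.19, -0.715, 0.673, -741.676], [-0.018, -0.683, -0.73, 1011.432], [0.0, 0.0, 0.0, 1.0]] 0.9957063802083334
wrist 70.04184776452297 318.2359724885417 235.64645572082216 -0.006922056604344253 [[1.0, -0.0, -0.0, 626.297], [-0.0, -0.962, -0.273, 69.542], [-0.0, 0.273, -0.962, 373.149], [0.0, 0.0, 0.0, 1.0]] 0.9958658854166667
0.15 [-2.22086257e+00 -2.22097775e+00  1.22652358e-03] 85.3028728117097 18.700000000000003
```

View pics/scene0.png

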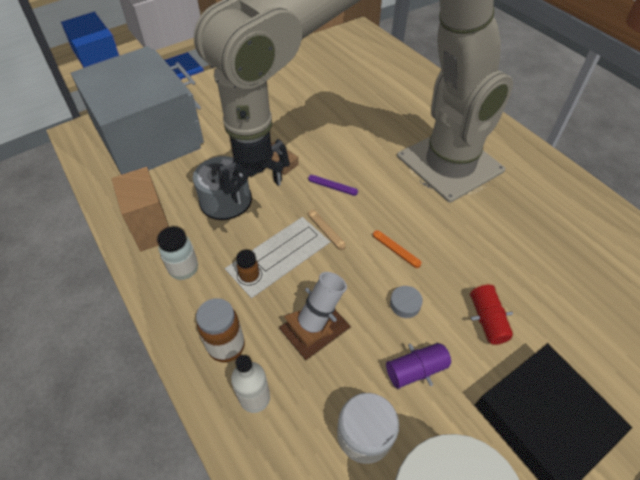

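View pics/side0.png

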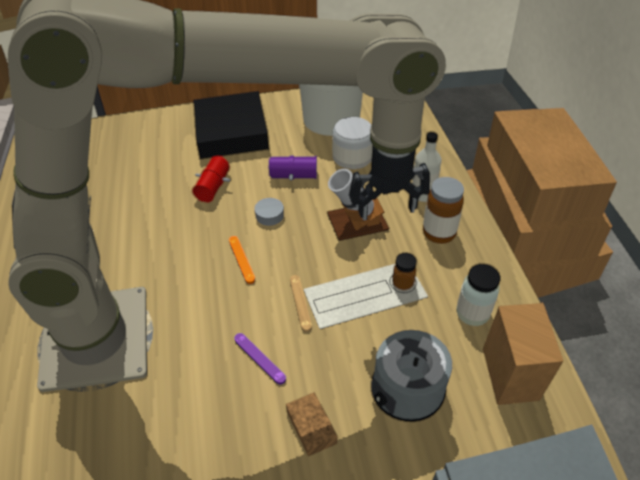

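Scene: the pot leans in the cradle at (320,305), the warmer is at (222,190) partly hidden by the gripper, and the template is at (280,255) with the jar at (248,266). Stirrer candidates are natural wood at (327,230), purple at (332,185) and orange at (397,248). The wooden one fits the description. Pot look-alikes are red (490,313) and purple (418,365). In the side view the warmer is clear at (410,373), the wooden stick is at (301,302) and the cork is at (311,423).

Run:
```python
from h import *
o=pickle.load(open("c0.pkl","rb"))
a=cv2.resize(o["scene"]["frame"][195:365,220:360],None,fx=2.8,fy=2.8,interpolation=cv2.INTER_CUBIC)
b=cv2.resize(o["side"]["frame"][255:425,280:460],None,fx=2.2,fy=2.2,interpolation=cv2.INTER_CUBIC)
h=max(a.shape[0],b.shape[0]); im=np.zeros((h,a.shape[1]+b.shape[1],3),np.uint8); im[:a.shape[0],:a.shape[1]]=a; im[:b.shape[0],a.shape[1]:]=b
cv2.imwrite("pics/crop1.png",im); print(im.shape)
for n in("scene","side"):
    C=cloud(o[n]); 
    for nm,p in dict(scene=dict(stirL=(312,213),stirR=(342,246),lip=(330,285),cradle=(315,330),warm=(222,190),jar=(247,256)),side=dict(stA=(293,280),stB=(308,326),warm=(410,373),cork=(311,423),tin=(268,212),jar=(405,262),pot=(343,185)))[n].items(): print(n,nm,C[p[1],p[0]].round(1))
```

```text
(476, 788, 3)
scene stirL [454.8 -52.5  17.7]
scene stirR [448.8  75.    9.7]
scene lip [580.4 205.9 116.9]
scene cradle [647.2 249.   54.5]
scene warm [698.3   1.4 295.7]
scene jar [679.6  16.1  77.9]
side stA [445.1  64.8   9.7]
side stB [455.  -62.9   9.8]
side warm [ 627.6 -219.3   19.2]
side cork [ 418.4 -291.6   38.1]
side tin [419.1 272.3  27.3]
side jar [680.9  11.6  74.9]
side pot [597.7 242.3 107.8]
```

View pics/crop1.png

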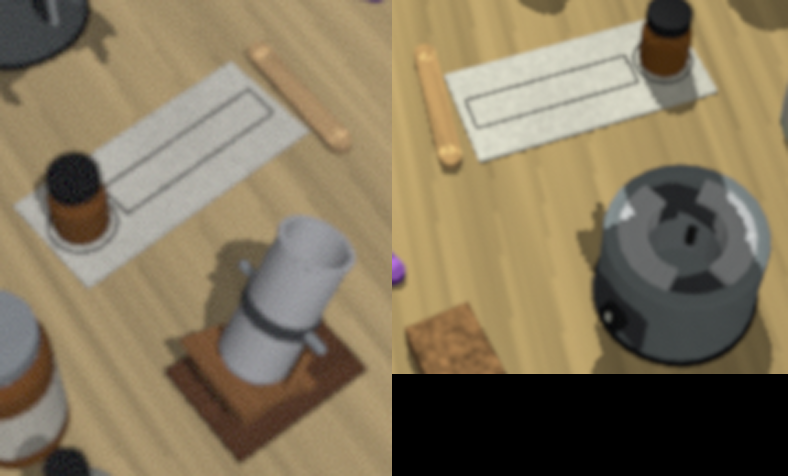

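The crop confirms the wooden stick, next to the template's left end in the side view. The collar slots need a top view, so I'll move the wrist camera over the cradle and then the warmer.

Run:
```python
from bench import *; from h import *
o={}
q=[2.2214,2.2214,0]
q=sense()["eef_rot"]
for n,p in dict(pot=(590,215,300),warm=(630,-222,260)).items():
    move_to(p,q); wait(.2); c=camera("wrist"); o[n]=c
    if n=="pot": o["side1"]=camera("side")
    else: o["scene1"]=camera("scene")
pickle.dump(o,open("c1.pkl","wb")); print(sense()["time_s"])
cv2.imwrite("pics/w1.png",np.hstack([cv2.resize(o["pot"]["frame"],(400,300)),cv2.resize(o["warm"]["frame"],(400,300))]))
```

```text
3.275
```

View pics/w1.png

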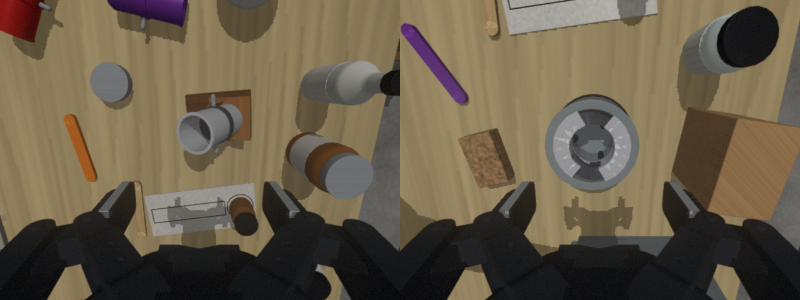

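Left: the pot is in the cradle with its mouth at (195,132) and a pin at (213,100). Right: the warmer is at (592,145), with dark openings at the top and bottom of the collar. Next I'll fit numbers.

Run:
```python
from h import *
from scipy.optimize import least_squares
o=pickle.load(open("c1.pkl","rb")); o.update({k:v for k,v in pickle.load(open("c0.pkl","rb")).items()})
# warmer
for n in("warm","side"):
    C=cloud(o[n]); near=np.hypot(C[...,0]-635,C[...,1]+210)<90
    P=C[near&(C[...,2]>40)&(C[...,2]<110)]
    top=P[(P[:,2]>96)&(P[:,2]<103)]; print(n,"top",len(top),np.median(top[:,2]))
    # rim circle: outer hull
    (cx,cy),r=cv2.minEnclosingCircle(top[:,:2].astype(np.float32)); print("enc",cx,cy,r)
    hull=cv2.convexHull(top[:,:2].astype(np.float32))[:,0]
    f=least_squares(lambda p:np.hypot(hull[:,0]-p[0],hull[:,1]-p[1])-p[2],[cx,cy,r],loss="soft_l1"); print("fit",f.x)
    c0=f.x[:2] 
    D=P[:,:2]-c0; rr=np.hypot(*D.T); an=np.degrees(np.arctan2(D[:,1],D[:,0]))%360
    s=(rr>39)&(rr<51)
    print([(int(a),round(float(np.median(P[s&(an>=a)&(an<a+5),2])),0)) for a in range(0,360,5) if (s&(an>=a)&(an<a+5)).sum()>3])
# pot
for n in("pot","scene","side1"):
    c=o[n]; C=cloud(c); hsv=cv2.cvtColor(c["frame"],cv2.COLOR_BGR2HSV)
    m=(np.hypot(C[...,0]-605,C[...,1]-215)<90)&(hsv[...,1]<60)&(C[...,2]>25)&(C[...,2]<170); P=C[m]
    print(n,len(P),P.min(0).round(),P.max(0).round(),P.mean(0).round(1))
```

```text
warm top 10494 99.2814818896403
enc 621.7403564453125 -237.1741180419922 69.82247924804688
fit [ 622.83642513 -234.15388387   67.39968115]
[(0, 99.0), (5, 99.0), (10, 99.0), (15, 99.0), (20, 100.0), (25, 99.0), (30, 99.0), (35, 99.0), (40, 99.0), (45, 99.0), (50, 99.0), (55, 83.0), (60, 84.0), (65, 85.0), (70, 87.0), (75, 89.0), (80, 91.0), (85, 92.0), (90, 92.0), (95, 92.0), (100, 92.0), (105, 92.0), (110, 98.0), (115, 99.0), (120, 99.0), (125, 100.0), (130, 99.0), (135, 99.0), (140, 99.0), (145, 99.0), (150, 99.0), (155, 99.0), (160, 99.0), (165, 99.0), (170, 99.0), (175, 99.0), (180, 99.0), (185, 99.0), (190, 99.0), (195, 99.0), (200, 99.0), (205, 99.0), (210, 99.0), (215, 99.0), (220, 99.0), (225, 99.0), (230, 99.0), (235, 99.0), (240, 84.0), (245, 86.0), (250, 87.0), (255, 89.0), (260, 91.0), (265, 92.0), (270, 92.0), (275, 92.0), (280, 92.0), (285, 99.0), (290, 99.0), (295, 99.0), (300, 99.0), (305, 99.0), (310, 99.0), (315, 99.0), (320, 99.0), (325, 99.0), (330, 100.0), (335, 100.0), (340, 100.0), (345, 99.0), (350, 99.0), (355, 99.0)]
side top 2158 99.45292298758045
enc 619.7
[... 517 characters left out ...]
70, 100.0), (175, 100.0), (180, 100.0), (185, 99.0), (190, 101.0), (195, 99.0), (200, 100.0), (205, 99.0), (210, 99.0), (215, 99.0), (220, 99.0), (225, 99.0), (230, 98.0), (235, 95.0), (240, 85.0), (245, 87.0), (250, 89.0), (255, 91.0), (260, 91.0), (265, 93.0), (270, 92.0), (275, 92.0), (280, 93.0), (285, 98.0), (290, 100.0), (295, 99.0), (300, 100.0), (305, 100.0), (310, 100.0), (315, 100.0), (320, 100.0), (325, 100.0), (330, 100.0), (335, 99.0), (340, 100.0), (345, 100.0), (350, 98.0), (355, 100.0)]
pot 6132 [560. 173.  49.] [669. 272. 164.] [607.  222.8 117.5]
scene 1756 [558. 172.  37.] [667. 271. 166.] [616.9 227.8 113. ]
side1 1190 [557. 169.  41.] [663. 251. 166.] [607.2 209.3 114.1]
```

Run:
```python
from h import *
from scipy.optimize import least_squares
o=pickle.load(open("c1.pkl","rb")); o.update(pickle.load(open("c0.pkl","rb")))
for n in("warm","side","scene1"):
    C=cloud(o[n]); P=C[(np.hypot(C[...,0]-622,C[...,1]+237)<85)&(C[...,2]>40)&(C[...,2]<110)]
    top=P[(P[:,2]>96.5)&(P[:,2]<103)]
    if len(top)<500: print(n,len(top)); continue
    # outer rim by angle bins, robust
    c0=top.mean(0)[:2]
    for _ in range(5):
        D=top[:,:2]-c0; rr=np.hypot(*D.T); an=(np.degrees(np.arctan2(D[:,1],D[:,0]))//6).astype(int)
        E=np.array([top[an==a][np.argmax(rr[an==a]),:2] for a in np.unique(an)])
        f=least_squares(lambda p:np.hypot(E[:,0]-p[0],E[:,1]-p[1])-p[2],[*c0,69],loss="soft_l1"); c0=f.x[:2]
    res=np.hypot(E[:,0]-c0[0],E[:,1]-c0[1])-f.x[2]
    print(n,"rim",f.x.round(2),"rms",res.std().round(2))
    D=P[:,:2]-c0; rr=np.hypot(*D.T); an=np.degrees(np.arctan2(D[:,1],D[:,0]))%360; s=(rr>38)&(rr<53)
    low=s&(P[:,2]<96)
    for lo in(0,180):
        a=an[low&(an>lo)&(an<lo+180)]; h,e=np.histogram(a,np.arange(lo,lo+181,1))
        t=np.histogram(an[s],np.arange(lo,lo+181,1))[0]; fr=h/np.maximum(t,1); w=np.where(fr>.5)[0]
        print("  open",e[w[0]],e[w[-1]]+1)
def cyl(P,p0):
    def res(p):
        d=np.array([p[2],p[3],1.]);d/=np.linalg.norm(d); w=P-[p[0],p[1],110]
        return np.linalg.norm(w-np.outer(w@d,d),axis=1)-29
    return least_squares(res,p0,loss="soft_l1",f_scale=.8)
for n in("pot","scene","side1","scene1"):
    c=o[n]; C=cloud(c); hsv=cv2.cvtColor(c["frame"],cv2.COLOR_BGR2HSV)
    P=C[(np.hypot(C[...,0]-610,C[...,1]-222)<90)&(hsv[...,1]<60)&(C[...,2]>45)&(C[...,2]<175)]
    # outer wall facing camera: iterate; initial axis guess
    p=np.array([600,222,-.58,0.])
    for _ in range(8):
        d=np.array([p[2],p[3],1]);d/=np.linalg.norm(d);w=P-[p[0],p[1],110];t=w@d;perp=w-np.outer(t,d);r=np.linalg.norm(perp,axis=1)
        T=np.array(c["cam_to_world"])[:3,3]; face=((T-P)*perp).sum(1)>0
        k=(abs(r-29)<(12 if _<4 else 2.5))&face
        p=cyl(P[k],p).x
    print(n,k.sum(),p.round(3),"tilt",np.degrees(np.arctan(np.hypot(p[2],p[3]))).round(1),"az",np.degrees(np.arctan2(p[3],p[2])).round(1),"trange",np.percentile(t[k],[.5,99.5]).round(1))
    kk=(r>33)&(r<52)&(abs(t)<90); Q=P[kk]; 
    if kk.sum()>5:
        e1=np.cross([0,0,1],d);e1/=np.linalg.norm(e1);e2=np.cross(d,e1); ph=np.degrees(np.arctan2(perp[kk]@e2,perp[kk]@e1))
        hh=np.histogram(ph,np.arange(-180,181,10))[0]; print("   pin ph",[(int(-180+10*i),int(v),round(float(np.median(t[kk][(ph>=-180+10*i)&(ph<-170+10*i)])),1)) for i,v in enumerate(hh) if v>4])
```

```text
warm rim [ 621.67 -237.07   69.51] rms 0.2
  open 57 109
  open 240 288
side rim [ 619.28 -239.26   69.3 ] rms 0.86
  open 35 105
  open 238 293
scene1 rim [ 619.16 -236.52   68.55] rms 1.38
  open 57 106
  open 216 291
pot 3017 [ 6.07513e+02  2.20967e+02 -5.81000e-01 -4.80000e-02] tilt 30.3 az -175.3 trange [-72.   45.1]
   pin ph [(-180, 35, -17.8), (-10, 26, -17.6), (0, 71, -18.2), (170, 96, -18.2)]
scene 1225 [ 6.05353e+02  2.20243e+02 -5.80000e-01 -4.60000e-02] tilt 30.2 az -175.4 trange [-73.9  46.2]
   pin ph [(-10, 7, -17.1), (0, 17, -17.6), (170, 27, -17.8)]
side1 679 [ 6.04798e+02  2.19554e+02 -5.75000e-01 -4.40000e-02] tilt 30.0 az -175.6 trange [-72.5  46.4]
   pin ph [(-20, 5, -21.4), (-10, 9, -17.0), (0, 16, -18.2)]
scene1 1200 [ 6.05380e+02  2.20188e+02 -5.73000e-01 -4.70000e-02] tilt 29.9 az -175.3 trange [-73.8  46.3]
   pin ph [(-10, 7, -16.1), (0, 17, -17.0), (170, 27, -18.0)]
```

```bash
cat >> h.py <<'E'
d=np.array([-.577,-.046,1]); d/=np.linalg.norm(d)
e1=np.cross([0,0,1],d); e1/=np.linalg.norm(e1)
ey=-e1 if e1[1]<0 else e1
RP=np.c_[np.cross(ey,d),ey,d]
UNDER=np.array([605.9,220.3,110])-78*d
W=np.array([620.5,-237.2]); YAW=26.
def tool(Rp,phi): return (R.from_matrix(Rp)*R.from_euler("z",phi,degrees=True)*R.from_euler("x",180,degrees=True)).as_rotvec()
def pose(under,Rp,phi,g=108): 
    return np.asarray(under)+(g-18.7)*np.asarray(Rp)[:,2], tool(Rp,phi)
def upr(a): return R.from_euler("z",a+YAW-90,degrees=True).as_matrix()  # pins at warmer angle a
E
python3 - <<'E'
from bench import *; from h import *
print(RP.round(3).tolist(),UNDER.round(1),"pin world yaw",np.degrees(np.arctan2(ey[1],ey[0])))
for phi in range(0,360,15):
    L=[pose(UNDER+80*d,RP,phi),pose(UNDER,RP,phi)]+[pose([*W,150],upr(69),phi)]+[pose([*W,z],upr(a),phi) for a,z in((69,36),(45,30),(20,24),(-3,20))]
    J=[ik(*p) for p in L]
    if all(j is not None for j in J): print(phi,[ (j[[4,5,6]]if hasattr(j,'shape') else np.array(j)[[4,5,6]]).round(2).tolist() for j in J],"jump",np.abs(np.diff(np.array(J)[2:],axis=0)).max(0).round(2).tolist())
    else: print(phi,[j is not None for j in J])
E
```

```text
[[0.863, -0.079, -0.499], [0.069, 0.997, -0.04], [0.501, -0.0, 0.865]] [644.9 223.4  42.5] pin world yaw 94.55813403717906
0 [[0.41, 0.68, -2.34], [0.53, 0.54, -2.44], [-0.11, 1.39, -1.11], [-0.13, 1.18, -1.1], [-0.17, 1.17, -1.49], [-0.21, 1.16, -1.9], [-0.25, 1.16, -2.27]] jump [0.05, 0.07, 0.07, 0.14, 0.04, 0.21, 0.41]
15 [[0.42, 0.68, -2.08], [0.56, 0.55, -2.2], [-0.09, 1.39, -0.86], [-0.11, 1.18, -0.85], [-0.15, 1.17, -1.24], [-0.19, 1.16, -1.65], [-0.23, 1.15, -2.03]] jump [0.05, 0.07, 0.07, 0.14, 0.04, 0.21, 0.41]
30 [[0.42, 0.68, -1.82], [0.58, 0.55, -1.95], [-0.08, 1.39, -0.61], [-0.09, 1.18, -0.6], [-0.12, 1.17, -1.0], [-0.16, 1.16, -1.41], [-0.2, 1.15, -1.78]] jump [0.05, 0.07, 0.07, 0.14, 0.04, 0.21, 0.41]
45 [[0.42, 0.68, -1.56], [0.56, 0.55, -1.68], [-0.06, 1.39, -0.36], [-0.07, 1.18, -0.36], [-0.1, 1.17, -0.75], [-0.14, 1.16, -1.16], [-0.18, 1.15, -1.54]] jump [0.05, 0.07, 0.07, 0.14, 0.04, 0.21, 0.41]
60 [[0.41, 0.68, -1.3], [0.56, 0.55, -1.42], [-0.04, 1.39, -0.11], [-0.05, 1.18, -0.11], [-0.08, 1.17, -0.5], [-0.12, 1.16, -0.91], [-0.15, 1.15, -1.29]] jump [0.05, 0.0
[... 2451 characters left out ...]
 [0.81, 1.42, 2.36], [0.15, 1.18, 2.31], [0.12, 1.16, 1.93]] jump [1.51, 0.34, 2.41, 0.14, 1.55, 0.25, 4.89]
270 [[0.58, 0.72, 2.27], [1.03, 0.77, 1.96], [-0.6, 1.48, -2.35], [-0.27, 1.19, -2.57], [0.96, 1.51, 2.56], [0.17, 1.18, 2.56], [0.14, 1.17, 2.17]] jump [1.19, 0.46, 1.93, 0.12, 1.23, 0.33, 5.13]
285 [False, True, True, True, True, True, True]
300 [False, True, True, True, True, True, True]
315 [False, True, True, True, True, True, True]
330 [False, True, True, True, True, True, True]
345 [[0.4, 0.67, -2.6], [-0.28, 0.47, -2.02], [-0.13, 1.39, -1.36], [-0.15, 1.18, -1.34], [-0.19, 1.17, -1.74], [-0.23, 1.16, -2.14], [-0.28, 1.16, -2.51]] jump [0.05, 0.08, 0.07, 0.14, 0.04, 0.21, 0.41]
```

```bash
cat > g.py <<'E'
from bench import *; from h import *
s=sense
grip(85)
p,q=pose(UNDER+80*d,RP,180); move_to(p,q)
p,q=pose(UNDER,RP,180); print("hit",servo_line(p,q,120,max_force=12),s()["tcp_pos"],p)
grip(50,100); print("w",s()["gripper_width"],s()["wrist_force"])
p,q=pose(UNDER+25*d,RP,180); servo_line(p,q,80)
p,q=pose(UNDER+25*d+[0,0,110],RP,180); servo_line(p,q,150)
print("w",s()["gripper_width"],np.round(s()["wrist_force"],1),s()["time_s"])
p,q=pose([605,60,190],upr(69),180); move_to(p,q)
p,q=pose([*W,150],upr(69),180); move_to(p,q); wait(.3)
print(s()["time_s"],s()["tcp_pos"],np.round(s()["wrist_force"],1),s()["gripper_width"])
o={n:camera(n) for n in("scene","side","wrist")}; pickle.dump(o,open("c2.pkl","wb"))
cv2.imwrite("pics/g2.png",np.hstack([o["scene"]["frame"][60:300,130:330],o["side"]["frame"][180:420,310:510],cv2.resize(o["wrist"]["frame"],(320,240))]))
E
python3 g.py
```

```text
hit False [600.38449091 220.02410867 120.26849137] [600.25704867 219.85012866 119.77981166]
w 55.85915882608944 [-9.37095478 -3.13777305 11.33629265]
w 55.467061338500784 [ 0.  -0.  -5.3] 7.6917
9.8333 [ 620.8268453  -236.2596423   239.50032628] [-0.1  0.3 -5. ] 55.92155768905041
```

View pics/g2.png

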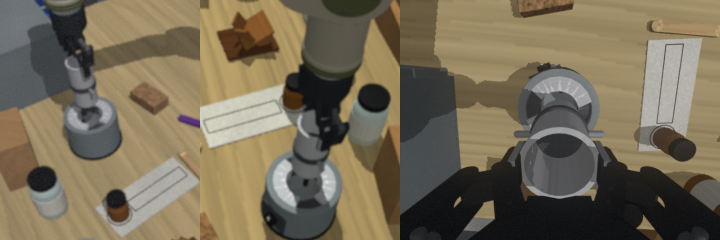

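The pot is held upright above the warmer, with its pins across. Next I'll check its offset and tilt against the warmer in the same cameras.

```bash
cat > m.py <<'E'
from h import *
from scipy.optimize import least_squares
o=pickle.load(open("c2.pkl","rb"))
for n in o:
    c=o[n]; C=cloud(c); T=np.array(c["cam_to_world"])[:3,3]
    P=C[(np.hypot(C[...,0]-620,C[...,1]+237)<70)&(C[...,2]>158)&(C[...,2]<235)]
    p=np.array([620,-237,0,0.])
    for i in range(8):
        dd=np.array([p[2],p[3],1]);dd/=np.linalg.norm(dd);w=P-[p[0],p[1],190];t=w@dd;perp=w-np.outer(t,dd);r=np.linalg.norm(perp,axis=1)
        k=(abs(r-29)<(8 if i<4 else 2))&(((T-P)*perp).sum(1)>0)
        def res(p):
            e=np.array([p[2],p[3],1]);e/=np.linalg.norm(e);w=P[k]-[p[0],p[1],190];return np.linalg.norm(w-np.outer(w@e,e),axis=1)-29
        p=least_squares(res,p,loss="soft_l1",f_scale=.7).x
    kk=(r>35)&(r<52); Q=P[kk]; a=np.degrees(np.arctan2(perp[kk,1],perp[kk,0]))%180
    print(n,k.sum(),"axis@190",p[:2].round(2),"slope",p[2:].round(3),"pins n",kk.sum(),"yaw",np.median(a).round(1),"z",np.median(Q[:,2]).round(1) if len(Q) else None)
    top=C[(np.hypot(C[...,0]-621,C[...,1]+237)<80)&(abs(C[...,2]-99.5)<3)]
    c0=W.copy()
    for _ in range(5):
        D=top[:,:2]-c0; rr=np.hypot(*D.T); an=(np.degrees(np.arctan2(D[:,1],D[:,0]))//6).astype(int)
        E=np.array([top[an==x][np.argmax(rr[an==x]),:2] for x in np.unique(an)]); E=E[np.hypot(*(E-c0).T)>62]
        f=least_squares(lambda q:np.hypot(E[:,0]-q[0],E[:,1]-q[1])-69.5,c0,loss="soft_l1"); c0=f.x
    print("   rim",c0.round(2),len(E),np.sqrt(2*f.cost/len(E)).round(2))
E
python3 m.py
```

```text
scene 447 axis@190 [ 619.55 -236.61] slope [ 0.003 -0.004] pins n 18 yaw 90.3 z 209.7
   rim [ 618.91 -236.18] 52 1.12
side 714 axis@190 [ 619.49 -237.03] slope [ 0.004 -0.017] pins n 38 yaw 93.8 z 209.3
   rim [ 619.17 -239.36] 51 0.79
wrist 2104 axis@190 [ 621.26 -236.44] slope [-0.001 -0.   ] pins n 741 yaw 94.9 z 209.1
   rim [ 621.05 -237.39] 42 0.4
```

```bash
sed -i 's/^W=.*/W=np.array([620.1,-238.0]); YAW=26./' h.py
python3 - <<'E'
from bench import *; from h import *
s=sense
for z,f,m in((55,120,15),(40,40,15),(31,12,15)):
    p,q=pose([*W,z],upr(69),180); hit=servo_line(p,q,f,max_force=m)
    st=s(); print(z,hit,np.round(st["tcp_pos"],2),np.round(st["wrist_force"],1),np.round(st["wrist_torque"],2),st["time_s"])
    if hit: break
E
```

```text
55 False [ 619.39 -237.67  143.3 ] [  0.8   0.2 -16.2] [ 0.04 -0.28 -0.03] 10.925
40 True [ 620.18 -237.91  142.73] [ 1.4 -0.2  4.5] [-0.32 -0.31 -0.04] 11.1333
```

Run:
```python
from bench import *; from h import *
s=sense
wait(.4); print(np.round(s()["wrist_force"],1))
for z,f,m in((40,30,15),(31,10,14)):
    p,q=pose([*W,z],upr(69),180); hit=servo_line(p,q,f,max_force=m); wait(.3)
    st=s(); print(z,hit,np.round(st["tcp_pos"],2),np.round(st["wrist_force"],1),np.round(st["wrist_torque"],2),st["time_s"])
    if hit: break
```

```text
[ 2.1 -0.3  6.7]
40 False [ 621.02 -238.22  130.99] [-0.6 -0.5  6.4] [ 0.08 -0.09 -0.02] 12.3167
31 True [ 621.21 -238.2   129.33] [-0.7  0.4  5.4] [0.3  0.36 0.05] 13.0833
```

Run:
```python
from bench import *; from h import *
s=sense
for z in np.arange(39,32,-1.):
    p,q=pose([*W,z],upr(69),180); hit=servo_line(p,q,10,max_force=30)
    st=s(); print(z,hit,np.round(st["tcp_pos"],2),np.round(st["wrist_force"],1),np.round(st["wrist_torque"],2),round(st["time_s"],2))
    if hit or st["wrist_force"][2]>22: break
```

```text
39.0 False [ 620.88 -238.19  129.33] [ 2.6 -0.5  5.7] [ 0.08 -0.43 -0.12] 13.33
38.0 False [ 621.   -238.21  129.21] [-0.4  0.6 11.9] [ 0.35  0.19 -0.04] 13.58
37.0 False [ 621.16 -238.24  129.17] [-2.1  2.  18.1] [ 0.65  0.68 -0.06] 13.83
36.0 False [ 621.31 -238.22  129.08] [-5.5  2.6 24.1] [ 0.89  1.28 -0.04] 14.08
```

Contact is hard at TCP z=129.2. The pin height seen earlier (209 at TCP 239.5) fits pins on the slot floor, not on the collar top. So the grip is about 4 mm higher on the pot than assumed. Now the twist, following the ramp.

```bash
cat > t.py <<'E'
from bench import *; from h import *
import sys
s=sense; a0,a1,press=map(float,sys.argv[1:4])
def ztgt(a): return np.interp(a,[5,60],[20,36])
for a in np.arange(a0,a1-.1,-4):
    p,q=pose([*W,ztgt(a)-press],upr(a),180,111.9)
    hit=servo_line(p,q,8,max_force=45); st=s()
    Rm=R.from_rotvec(st["eef_rot"]).as_matrix(); R0=R.from_rotvec(q).as_matrix()
    da=np.degrees(np.arctan2(Rm[1,1],Rm[0,1])-np.arctan2(R0[1,1],R0[0,1])); da=(da+180)%360-180
    print(round(a,1),hit,"da",round(da,1),"under",np.round(st["tcp_pos"][2]-93.2,1),"tgt",round(ztgt(a),1),"xy",np.round(st["tcp_pos"][:2],1),np.round(st["wrist_force"],1),"T",np.round(st["wrist_torque"],2),round(st["time_s"],2))
    if hit or np.abs(st["wrist_force"]).max()>45 or abs(st["wrist_torque"][2])>2.5: print("STOP");break
E
python3 t.py 66 54 1.5
```

```text
66.0 False da 0.0 under 36.0 tgt 36.0 xy [ 620.3 -238.3] [-1.1  0.8 12.2] T [0.22 0.66 0.39] 14.53
62.0 False da -0.1 under 36.0 tgt 36.0 xy [ 620.5 -238.4] [-0.2  1.  10. ] T [ 0.36  0.37 -0.54] 14.78
58.0 False da -0.1 under 35.8 tgt 35.4 xy [ 620.9 -238.5] [-0.3  0.5 11.1] T [ 0.16  0.14 -0.95] 15.03
54.0 False da -0.1 under 34.4 tgt 34.3 xy [ 620.7 -238.1] [-1.3  1.2 10.9] T [ 0.29  0.23 -0.87] 15.32
```

It is descending along the ramp as expected, so I'll continue.

```bash
python3 t.py 50 2 2.0
```

```text
50.0 False da -0.0 under 33.2 tgt 33.1 xy [ 621.1 -238.2] [-1.4  0.2 12.7] T [ 0.04  0.21 -0.34] 15.68
46.0 False da -0.0 under 32.0 tgt 31.9 xy [ 621.  -238.2] [-1.8  1.3 12.7] T [ 0.1   0.31 -0.46] 15.97
42.0 False da -0.1 under 30.6 tgt 30.8 xy [ 620.9 -238.1] [-0.8  1.5 12.2] T [ 0.2   0.21 -0.74] 16.27
38.0 False da -0.1 under 29.3 tgt 29.6 xy [ 620.8 -238.3] [-0.2  2.1 11. ] T [ 0.1   0.13 -0.62] 16.56
34.0 False da -0.1 under 28.2 tgt 28.4 xy [ 620.9 -238.3] [-0.3  1.1 11.8] T [ 0.09  0.14 -0.53] 16.85
30.0 False da -0.1 under 26.6 tgt 27.3 xy [ 620.7 -238.2] [0.4 0.9 8.7] T [ 0.12  0.   -0.74] 17.14
26.0 False da -0.1 under 25.4 tgt 26.1 xy [ 620.7 -238.4] [0.1 0.6 8.6] T [ 0.11 -0.03 -0.61] 17.43
22.0 False da -0.1 under 24.3 tgt 24.9 xy [ 620.7 -238.3] [ 0.4  1.1 10.3] T [ 0.14  0.01 -0.55] 17.73
18.0 False da -0.1 under 22.8 tgt 23.8 xy [ 620.6 -238.3] [0.3 0.3 7.6] T [ 0.   -0.19 -0.57] 18.02
14.0 False da -0.1 under 21.6 tgt 22.6 xy [ 620.5 -238.4] [ 1.1 -0.2  6.5] T [ 0.04 -0.16 -0.52] 18.31
10.0 False da -0.1 under 20.5 tgt 21.5 xy [ 620.6 -238.4] [-0.3 -0.1  7.7] T [-0.   -0.11 -0.51] 18.6
6.0 False da -0.0 under 20.2 tgt 20.3 xy [ 620.8 -238.4] [-1.7  1.7 12.3] T [ 0.14  0.37 -0.26] 18.89
2.0 False da -0.0 under 20.3 tgt 20.0 xy [ 621.4 -239.4] [ 2.7 -3.2 10.9] T [-0.65 -0.29  0.29] 19.14
```

```bash
sed -i 's/-4):/-2):/; s/abs(st\["wrist_torque"\]\[2\])>2.5/abs(st["wrist_torque"][2])>1.8/' t.py; python3 t.py 0 -10 2.5
```

```text
0.0 False da 0.2 under 20.2 tgt 20.0 xy [ 621.5 -239.6] [ 0.2 -3.4 15.4] T [-0.96  0.35  2.32] 19.39
STOP
```

Run:
```python
from bench import *; from h import *
s=sense
p,q=pose([*W,20-5],upr(0),180,111.9); servo_line(p,q,10,max_force=40)
st=s(); print("press",np.round(st["tcp_pos"],2),np.round(st["wrist_force"],1),np.round(st["wrist_torque"],2))
p,q=pose([*W,20-.5],upr(.8),180,111.9); servo_line(p,q,20)
st=s(); print("relax",np.round(st["tcp_pos"],2),np.round(st["wrist_force"],1),np.round(st["wrist_torque"],2))
grip(82); print(s()["gripper_width"])
t=np.array(s()["tcp_pos"]); q=s()["eef_rot"]
servo_line(t+[0,0,30],None,60); servo_line([t[0],t[1],300],None,200); wait(.2)
print(s()["time_s"])
c=camera("wrist"); o={"wrist":c,"side":camera("side"),"scene":camera("scene")}; pickle.dump(o,open("c3.pkl","wb"))
cv2.imwrite("pics/w3.png",cv2.resize(c["frame"],(640,480)))
C=cloud(c); P=C[(np.hypot(C[...,0]-621,C[...,1]+237)<40)&(C[...,2]>110)&(C[...,2]<160)]
print("lip z",np.percentile(P[:,2],[90,95,99]).round(1)); L=P[abs(P[:,2]-np.percentile(P[:,2],95))<3]; print(cv2.minEnclosingCircle(L[:,:2].astype(np.float32)))
```

```text
press [ 621.64 -239.76  113.27] [-7.  -1.2 31.3] [-0.51  2.26  2.39]
relax [ 621.33 -239.22  113.64] [ 5.7 -4.4  2.1] [-1.05 -1.28  1.26]
82.20347810364792
22.3333
lip z [145.8 146.1 146.8]
((621.1217651367188, -236.72109985351562), 30.639530181884766)
```

View pics/w3.png

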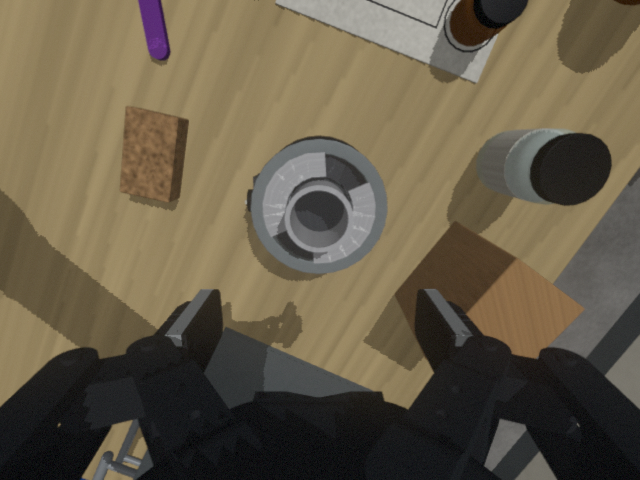

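The pot sits in the well with no pins showing in the open sectors (325,165)/(300,245). I'll check lip height against collar top, and measure the stirrer and outline at the same time.

Run:
```python
from h import *
o=pickle.load(open("c3.pkl","rb"))
for n in o:
    C=cloud(o[n]); r=np.hypot(C[...,0]-620.5,C[...,1]+237.2)
    col=C[(r>57)&(r<66)&(abs(C[...,2]-99)<4)][:,2]; lip=C[(r>28.5)&(r<30)&(abs(C[...,2]-145)<5)]; tab=C[(r>100)&(r<130)&(abs(C[...,2])<6)][:,2]
    print(n,"collar",np.median(col).round(2),"lip",len(lip),np.median(lip[:,2]).round(2) if len(lip) else 0,"table",np.median(tab).round(2))
def box(c,m): 
    m=cv2.morphologyEx(m.astype(np.uint8),cv2.MORPH_OPEN,np.ones((2,2))); cs=cv2.findContours(m,0,2)[0]; return max(cs,key=cv2.contourArea)[:,0]
o.update({"w0":pickle.load(open("c0.pkl","rb"))["wrist"],"side0":pickle.load(open("c0.pkl","rb"))["side"],"pot":pickle.load(open("c1.pkl","rb"))["pot"]})
for n in o:
    c=o[n]; C=cloud(c); hsv=cv2.cvtColor(c["frame"],cv2.COLOR_BGR2HSV)
    P=C[...,:]; m=(abs(P[...,0]-450)<60)&(abs(P[...,1]-5)<110)&(P[...,2]>5)&(P[...,2]<16)
    if m.sum()>80:
        k=box(c,m); q=onplane(c,k,10)[:,:2].astype(np.float32); (ce,wh,an)=cv2.minAreaRect(q); print(n,"stir",m.sum(),np.round(ce,1),np.round(wh,1),round(an,1))
    # template white region
    w=(abs(P[...,0]-600)<170)&(abs(P[...,1]-5)<120)&(hsv[...,1]<45)&(hsv[...,2]>120)&(P[...,2]<8)
    if w.sum()>500:
        w=w.astype(np.uint8); cs,h=cv2.findContours(cv2.morphologyEx(w,cv2.MORPH_CLOSE,np.ones((2,2))) ,cv2.RETR_CCOMP,cv2.CHAIN_APPROX_NONE)
        k=max(cs,key=cv2.contourArea)[:,0]; q=onplane(c,k,3)[:,:2].astype(np.float32); r=cv2.minAreaRect(q); print(n,"tmpl",np.round(r[0],1),np.round(r[1],1),round(r[2],1))
        # dark lines
        g=c["frame"].max(2); inside=cv2.drawContours(np.zeros_like(g),[k[:,None]],-1,1,-1)>0
        bh=cv2.morphologyEx(g,cv2.MORPH_BLACKHAT,np.ones((7,7)))
        l=((bh>25)&inside).astype(np.uint8)
        nn,lab,st,_=cv2.connectedComponentsWithStats(l,connectivity=8)
        for i in range(1,nn):
            if st[i,4]>60:
                v,u=np.where(lab==i); q=onplane(c,np.c_[u,v],3)[:,:2].astype(np.float32); r=cv2.minAreaRect(q); print("   line",st[i,4],np.round(r[0],1),np.round(r[1],1),round(r[2],1))
```

```text
wrist collar 99.37 lip 319 145.14 table -0.12
side collar 99.19 lip 58 144.73 table 0.09
scene collar 100.6 lip 36 145.87 table 1.57
wrist tmpl [587.4 -45.8] [204.7  65.4] 26.8
   line 109 [631.3  -5.1] [61.6 24.7] 34.3
side stir 673 [450.9   0.8] [ 22.5 150.2] 0.9
side tmpl [578.6  -3. ] [213.9 110.9] 7.4
   line 353 [ 5.649e+02 -2.000e-01] [173.8  42.1] 7.7
scene stir 665 [450.3  10.8] [ 26.1 152.3] 0.9
scene tmpl [593.7   7.6] [250.6 111.8] 7.4
   line 205 [563.2  -1.3] [172.5  40.8] 7.5
w0 stir 3025 [454.4   5.6] [ 24.4 149.4] 1.2
w0 tmpl [598.    3.6] [250.1 110.4] 7.5
   line 67 [667.7  34.9] [45.9  9.9] 45.7
   line 923 [567.2   0.9] [172.7  38.8] 7.5
side0 stir 679 [450.9   0.8] [ 22.5 150.2] 1.2
side0 tmpl [578.6  -3. ] [213.9 110.9] 7.4
   line 355 [ 5.649e+02 -2.000e-01] [173.8  42.1] 7.7
pot stir 1209 [454.5   6.1] [ 23.4 150.3] 0.8
pot tmpl [598.2   4.3] [250.1 111.3] 7.6
   line 82 [680.3  35.7] [58.4 22.6] 18.1
   line 104 [591.7  22.4] [80.   3.3] 7.6
   line 132 [501.2  -7.6] [39.6 39.1] 7.4
```

Pot bottomed: lip minus collar is 45.8 mm (ideal 45.5) and torque rose at the end wall. Now the stirrer: hover, re-measure, grasp.

```bash
cat > s.py <<'E'
from bench import *; from h import *
s=sense
def yawq(a): return (R.from_euler("z",a,degrees=True)*R.from_rotvec([-np.pi/2**.5,-np.pi/2**.5,0])).as_rotvec()
def stir(c,zz=10,win=(450,5,60,110)):
    C=cloud(c); hsv=cv2.cvtColor(c["frame"],cv2.COLOR_BGR2HSV)
    m=(abs(C[...,0]-win[0])<win[2])&(abs(C[...,1]-win[1])<win[3])&(C[...,2]>zz-5)&(C[...,2]<zz+5)&(hsv[...,1]>60)
    k=max(cv2.findContours(cv2.morphologyEx(m.astype(np.uint8),cv2.MORPH_OPEN,np.ones((3,3))),0,2)[0],key=cv2.contourArea)[:,0]
    r=cv2.minAreaRect(onplane(c,k,zz)[:,:2].astype(np.float32)); b=cv2.boxPoints(r); e=max(b[1]-b[0],b[2]-b[1],key=np.linalg.norm)
    return np.array(r[0]),r[1],np.degrees(np.arctan2(e[1],e[0]))%180
E
python3 - <<'E'
from s import *
move_to([500,-40,260],yawq(1)); grip(85)
move_to([454,5,200],yawq(1)); wait(.2); c=camera("wrist"); ce,wh,an=stir(c); print(ce,wh,an,s()["tcp_pos"],s()["time_s"])
E
```

```text
[452.04598999   6.38533783] (21.574060440063477, 148.65345764160156) 91.160965 [454.91372106   4.39924595 200.70960825] 24.325
```

Run:
```python
from s import *
q=yawq(1.16); G=np.array([452.8,5.5])
grip(55); move_to([*G,60],q); wait(.2)
print("hit",servo_line([*G,3],q,60,max_force=25),s()["tcp_pos"])
grip(10,40); st=s(); print("w",st["gripper_width"],np.round(st["wrist_force"],1))
servo_line([*G,90],None,120); print("w",s()["gripper_width"])
ang=7.5-90; O=np.array([567.2,.9]); 
# stick centre relative to grasp, in wrist frame of measurement (camera bias removed w.r.t. outline seen by the same camera)
move_to([566.5,0,90],yawq(ang)); wait(.2); print(s()["tcp_pos"],s()["gripper_width"],s()["time_s"])
o={n:camera(n) for n in("wrist","side","scene")}; pickle.dump(o,open("c4.pkl","wb"))
cv2.imwrite("pics/p4.png",np.hstack([cv2.resize(o["wrist"]["frame"],(427,320)),cv2.resize(o["side"]["frame"][200:360,240:430],(373,320))]))
```

```text
hit False [453.11271659   5.54618401   3.32749365]
w 20.65076434711064 [-1.5 -0.6  6.5]
w 20.56928718109819
[ 5.66311487e+02 -1.76621342e-03  9.00071190e+01] 20.509723684828614 29.3583
```

View pics/p4.png

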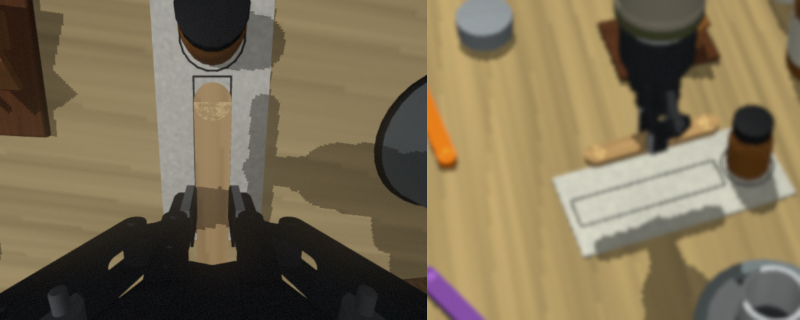

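The stick is held, aligned with the outline and well clear of the jar at (212,40). Now I'll lower it.

Run:
```python
from s import *
t=np.array([566.5,0]); servo_line([*t,14],None,60); wait(.2)
print("hit",servo_line([*t,5],None,12,max_force=8),np.round(s()["tcp_pos"],2),np.round(s()["wrist_force"],1))
grip(50); servo_line([*t,60],None,100); move_to([480,0,260],yawq(-82.5)); wait(.2)
print(s()["time_s"]); o={n:camera(n) for n in("wrist","side","scene")}; pickle.dump(o,open("c5.pkl","wb"))
for n in o:
    try: print(n,stir(o[n],13,(567,0,100,50)))
    except Exception as e: print(n,e)
cv2.imwrite("pics/p5.png",np.hstack([cv2.resize(o["wrist"]["frame"],(400,300)),cv2.resize(o["scene"]["frame"][100:340,160:480],(400,300))]))
```

```text
hit True [566.39   0.     6.48] [-1.6 -0.4  6.3]
33.9
wrist (array([5.68662842e+02, 1.98617935e-01]), (147.9491729736328, 21.600414276123047), np.float32(7.5143476))
side (array([565.96929932,  -2.87168121]), (149.1869354248047, 25.799232482910156), np.float32(7.500197))
scene (array([565.90966797,   0.92084503]), (148.2130889892578, 25.809804916381836), np.float32(7.6535144))
```

View pics/p5.png

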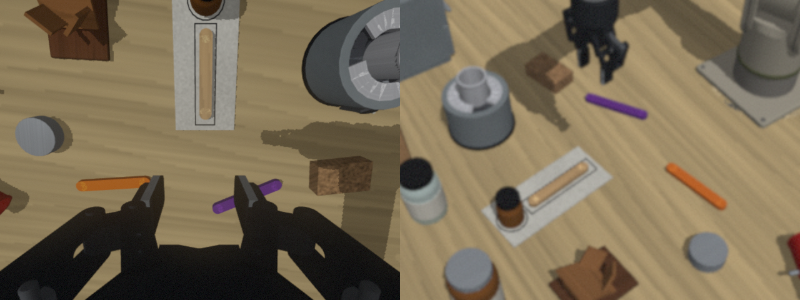

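The stirrer lies inside the outline with margin all round (205,75). The pot is seated in the warmer. One last check on the bystanders and the pot before handing in.

Run:
```python
from h import *
a=pickle.load(open("c0.pkl","rb"))["side"]["frame"]; b=pickle.load(open("c5.pkl","rb"))["side"]["frame"]
for n,(u,v,w) in dict(jar=(405,268,14),tin=(268,212,18),cork=(311,423,25)).items():
    t=a[v-w:v+w,u-w:u+w]; r=cv2.matchTemplate(b[v-w-8:v+w+8,u-w-8:u+w+8],t,cv2.TM_CCOEFF_NORMED); _,m,_,l=cv2.minMaxLoc(r); print(n,round(m,3),np.array(l)-8)
for n,c in pickle.load(open("c5.pkl","rb")).items():
    C=cloud(c); r=np.hypot(C[...,0]-620.5,C[...,1]+237.2); lip=C[(r>28.5)&(r<30)&(abs(C[...,2]-145)<5)][:,2]; col=C[(r>57)&(r<66)&(abs(C[...,2]-99)<4)][:,2]
    print(n,len(lip),np.median(lip)-np.median(col))
from bench import *
close_job()
```

```text
jar 1.0 [0 0]
tin 1.0 [0 0]
cork 0.66 [ 0 -1]
wrist 16 42.48770524194293
side 61 45.37287390625619
scene 29 44.04924643810716
the job is handed in; nothing more can be done
```

The pot is bottomed in the warmer with its pins turned to the slot ends, and the stirrer lies inside its outline. The job was handed in at about 34 s of the 64 s allowed.

**Pot:** The pins met the slot floor at about 69°. I then pressed and twisted clockwise about 69° along the ramp, until the torque rose to about 2.3 N m at the end wall. I pressed down with about 31 N before letting go. After release the lip stood 45.3–45.8 mm above the collar in all three cameras (45.5 mm expected). At the last check the side view gave 45.4 mm. The scene view (44.0 mm, 29 pixels) and the wrist view (42.5 mm, 16 pixels) read lower; both rest on few pixels, and I did not recheck them. The pins were hidden under the roof, so their end position rests on the torque and the angle turned.

**Stirrer:** The wrist camera put its centre within about 2 mm of the outline's centre, at the same 7.5° angle. Its edges were inside the line all round.

**Bystanders:** The jar and the tin matched their starting pictures exactly. The cork matched less well (0.66, with a 1-pixel shift), probably because of the arm's shadow. The arm never went near it, but I did not confirm that it had not moved.

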